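Lay a breakfast place with a drip coffee, an egg and the salt

ROBOT

A 7-joint arm with a two-finger parallel gripper is mounted at the origin on a cart in front of the work surface, level with it; the furniture and walls round the work are solid. World frame = base frame: x ahead of the robot, y to its left, z up, the work surface at z = 0. Lengths are in m, angles in rad, forces in N, time in s.
With the tool pointing down it reaches from about 0.4 to 0.925 m from the base axis. Payload 5.6 kg.
Tool frame: the origin (TCP) lies at the very end of the fingers, on their centre line; the grasp point (between the pads) lies 19 mm behind it; z points along the fingers, y is the line along which they close (so a half turn about z gives the same grasp; the last joint's range is limited). The gripper opens to 85 mm and grips with 20 to 120 N. Pads are 22 mm wide; open, the fingers measure 114 mm over their backs; the gripper's body (76 mm by 85 mm) begins 54 mm behind the grasp point. The pads swing forward as they close: fully open they stand 13 mm farther back than shut.
Start: joints at [1.181, 0.468, -0.012, 1.603, 0.006, 1.071, -0.056], TCP at [0.221, -0.611, 0.231] pointing down, gripper open.
Joint ranges: [-2.53, 2.53], [-0.31, 2.02], [-1.57, 1.55], [0.28, 2.44], [-1.29, 4.43], [0.15, 1.84], [-2.92, 2.92]. Speed limits (rad/s): [2.57, 2.57, 3.14, 3.14, 3.14, 3.14, 3.14].

INTERFACE

Orientations are given as a rotation vector (axis times angle).
In Python, from bench import bot, imaging gives the robot as it stands.
- The arm moves only by the tool play_rows, never from a script. Its argument "moves" is a list of rows, each an object of numbers: "tx", "ty", "tz": the shift along the world's x, y, z in cm; "wx", "wy", "wz": the turn, a rotation vector about the world's x, y, z in degrees; "claw": the opening, from -1 (shut) to 1 (fully open). A call has 1 to 10 rows; each row shifts and turns the commanded pose from where the row before left it; what a row does not reach is not made up. A row lasts 1/8 s, in which the tool goes at most 62.5 mm and 10.7 degrees, less where a joint would pass 70% of its speed; a pose out of reach is approached as far as the arm can. A call with a gripper value outside its range is refused whole. The fingers move at their own pace and stop on an object; "grip_force" is the grip in N (left out, the last holds). Time passes only in rows, so rows that do not move let the fingers close. It gives the time, the measured TCP pose, the force, the opening and the grip force at its end, in the units of the state.
- bot.state(): the state, without advancing time (a new reading comes with each control period).
- imaging.read_camera(name): name is "side" or "top" or "wrist"; returns a dict with "pixels" (384x512x3 uint8, red, green, blue), "K" (3x3 intrinsics, pixels), "rvec" (rotation vector, rad) and "tvec" (3), from world to camera coordinates, as OpenCV has them; the wrist camera has in their place "T_tool_cam" (4x4, takes a point from camera to tool coordinates, whose origin is the TCP and whose axes are the flange's). Camera axes: x right, y down, z forward; pixel columns grow to the right and rows downward; lengths in m; the calibration is good to about 2 mm. A picture is of the moment at which its call begins: read the wrist's pose just before it. There is no depth.
- bot.job_done(): hands the job in; it is judged then, once.
The state is a dict: "time_s": time; "qpos": joint angles; "joint_vel": joint speeds; "joint_efforts": joint torques, N m; "tool_pos": TCP position; "eef_rot": TCP orientation; "ft_force": force on the tool from outside, world axes, zero at the start; "moment": the same for the moment, N m; "width": finger opening in m; "gripper_force": force on a finger pad.
Only numpy, scipy, OpenCV 4.12 (cv2) and the standard library are available. Lean on these libraries where they do the work, as an engineer would, in place of code of your own. Each camera call takes 0.05 s, during which the arm holds its last target. There are 200 camera calls.

TASK

Lay breakfast on the worktop: stand the cup in the middle of the saucer, seat the metal drip filter on the cup and put its lid on the filter, stand the egg cup, egg and all, in the middle of the plate, and stand the glass mill on the worktop midway between the plate and the saucer. Everything ends upright and let go; leave the plate and the saucer where they stand, and do not disturb the jam, the butter or the timer.

Things in the scene. Friction and masses are not known exactly. Their poses are not given: they have to be found in the camera images.
- saucer: Origin: centre of its underside, z up; white porcelain saucer, the smaller and steeper of the two white dishes, 124 mm across and 16 mm high. Its flat inner floor lies 5 mm above the worktop and is about 62 mm across; the wall rises outside it. Loose, 0.35 kg, yaw always near 0. Stands left or right of the work, the plate on the other side, 0.52 m away.
- plate: Origin: centre of its underside, z up; white porcelain side plate, the larger and flatter dish, 156 mm across and 14 mm high. Its flat inner floor lies 5 mm above the worktop and is about 95 mm across. Loose, 0.45 kg, round (the yaw is always near 0). The plate and the saucer stand side by side along y, and which is left varies.
- cup: Origin: centre of its underside, z up; round white porcelain cup without handle, open and empty, 80 mm high, 64 mm across outside from 20 mm height to the rim (a 48 mm foot below), 57 mm across inside at the rim. Its wall is straight: grasp it across the outside.
- filter: Origin: centre of its underside, z up; steel one-cup drip filter, 58 mm high: collar underneath, 44 mm across, 7 mm high, that drops inside the cup's rim; flange 76 mm across (7 to 9.5 mm height) that rests on the rim; above it a straight open chamber, 62 mm across outside, 56 inside: grasp that outside. Seated, its origin is 73 mm above the cup's.
- lid: Origin: centre of its underside, z up; steel lid of the filter, standing on its plug (45 mm across, 5 mm high), which drops inside the filter's chamber; disc 70 mm across (5 to 8 mm height) that rests on the chamber's rim; black knob in the middle, 20 mm across, from 8 to 30 mm height: grasp that. Seated, its origin is 53 mm above the filter's.
- egg_cup: Origin: centre of its underside, z up; white porcelain egg cup with a brown egg fixed in it: foot 46 mm across, slim stem, bowl 51 mm across with straight sides from 30 to 48 mm height (grasp there); the egg's top is at 77 mm.
- mill: Origin: centre of its underside, z up; glass salt mill with a steel head, 123 mm high: glass body 56 mm across up to 78 mm, a neck of 48 mm from 78 to 88 mm, fixed head 52 mm across (slightly flared, it does not turn) from 88 to 123 mm. Grasp it by the head. 0.34 kg, the only mill here.
- jam: Origin: centre of its underside, z up; bystander: jam jar, 61 mm across, 90 mm high, behind the work. Leave it alone.
- butter: Origin: centre of its underside, z up; bystander: packet of butter, 73 x 102 mm, 37 mm high, behind the work. Leave it alone.
- timer: Origin: centre of its underside, z up; bystander: round kitchen timer, 60 mm across, 46 mm high, behind the work. Leave it alone.
Things that resemble listed ones, but are neither listed nor needed, are in the scene too. Leave any turquoise look-alike of the plate alone.

How it is judged:
At the end, for the whole second after the job is handed in: Upright, let go, at rest: cup on the saucer (centres within 12 mm), filter seated on cup and lid seated on filter (10 mm each), egg cup on the plate (15 mm), mill on the worktop midway between plate and saucer: 235-285 mm from each along y, within 30 mm of each along x (horizontal distance between cup and saucer below 0.012 m and z of cup in the frame of saucer between 0.001 and 0.009 m and horizontal distance between filter and cup below 0.01 m and z of filter in the frame of cup between 0.069 and 0.077 m and horizontal distance between lid and filter below 0.01 m and z of lid in the frame of filter between 0.049 and 0.057 m and horizontal distance between egg_cup and plate below 0.015 m and z of egg_cup in the frame of plate between 0.001 and 0.009 m and ((y of mill in the frame of saucer between -0.285 and -0.235 m and y of mill in the frame of plate between 0.235 and 0.285 m) or (y of mill in the frame of plate between -0.285 and -0.235 m and y of mill in the frame of saucer between 0.235 and 0.285 m)) and x of mill in the frame of saucer between -0.03 and 0.03 m and x of mill in the frame of plate between -0.03 and 0.03 m and height (world z) of mill between -0.005 and 0.006 m and angle between each of cup, filter, lid, egg_cup, mill's own z axis and vertical below 0.1 rad and linear speed of each of cup, filter, lid, egg_cup, mill below 0.01 m/s); the robot touches nothing.
It fails at once if the jam, butter or timer is disturbed (moved more than 25 mm) (distance of any of jam, butter, timer from where it was at the start of the episode above 0.025 m).
It fails at once if the plate or saucer is shifted by more than 25 mm (distance of any of plate, saucer from where it was at the start of the episode above 0.025 m).
It fails at once if something is tipped over (more than 45 degrees) (angle between any of cup, filter, lid, egg_cup, mill's own z axis and vertical above 0.785 rad).
It also fails if it takes over 96 s, if anything falls off the work surface, if the arm or the gripper's body presses on something with over 40 N, if the wrist force passes 120 N, or if a joint passes its speed limit or range.

## Working session

There is one attempt and no reset: what is moved stays moved. The work goes in short steps, Python scripts to look and compute and a tool call to move; the robot and the scene stay as the last step left them, time stands still between calls to the robot, and variables do not carry over. Pictures are saved under pics/ and viewed, at most 14 in all, crops included, and the job is handed in when it is done.

Besides the shell and the picture viewer there is one more tool, called after "Emit:" as name([rows], argument=value, ...), one row to a line, values as JSON. play_rows: Moves the arm, as the interface text tells. Its arguments: {"type":"object","properties":{"moves":{"type":"array"},"grip_force":{"type":"number"}},"required":["moves"]}

```bash
ls; mkdir -p pics
cat > h.py <<'E'
import numpy as np, cv2
from bench import bot, imaging
def grab(n,fn=None):
    s=bot.state(); c=imaging.read_camera(n); im=c['pixels'][:,:,::-1].copy()
    K=np.array(c['K'])
    if n=='wrist':
        T=np.eye(4);T[:3,:3]=cv2.Rodrigues(np.array(s['eef_rot'],float))[0];T[:3,3]=s['tool_pos']
        W=T@np.array(c['T_tool_cam']);R=W[:3,:3].T;o=W[:3,3]
    else:
        R=cv2.Rodrigues(np.array(c['rvec'],float))[0];o=-R.T@np.array(c['tvec']).ravel()
    if fn: cv2.imwrite('pics/'+fn,im)
    return im,K,R,o
def ray(cam,u,v):
    im,K,R,o=cam; return R.T@np.linalg.inv(K)@np.array([u,v,1.])
def onz(cam,u,v,z):
    d=ray(cam,u,v);o=cam[3]; return o+d*(z-o[2])/d[2]
def proj(cam,p):
    im,K,R,o=cam;q=K@(R@(np.array(p)-o));return q[:2]/q[2]
E
python3 - <<'E'
from h import *
for n in('top','side','wrist'):
    c=grab(n,n+'0.png');print(n,c[3].round(3),c[2].round(2).tolist(),c[1][0])
s=bot.state();print(s['time_s'],s['width'],s['eef_rot'],s['tool_pos'])
a=cv2.imread('pics/top0.png');cv2.imwrite('pics/top0b.png',cv2.resize(a,(800,600),interpolation=2))
a=cv2.imread('pics/side0.png');cv2.imwrite('pics/side0b.png',cv2.resize(a,(800,600),interpolation=2))
E
```

```text
pics
top [ 0.455 -0.233  1.193] [[-0.01, -1.0, 0.0], [-1.0, 0.01, -0.05], [0.05, -0.0, -1.0]] [432.63963611   0.         257.3014173 ]
side [0.496 0.793 0.587] [[-1.0, -0.0, -0.03], [0.02, 0.46, -0.89], [0.01, -0.89, -0.46]] [427.46314047   0.         249.5794671 ]
wrist [ 0.296 -0.583  0.373] [[0.34, -0.94, -0.0], [-0.89, -0.32, 0.31], [-0.29, -0.11, -0.95]] [290.9035302    0.         259.00587288]
0.15 0.08531893827264916 [-3.09324145e+00 -5.41669369e-01  4.81112192e-04] [ 0.22073793 -0.61093843  0.23055857]
```

View pics/top0b.png

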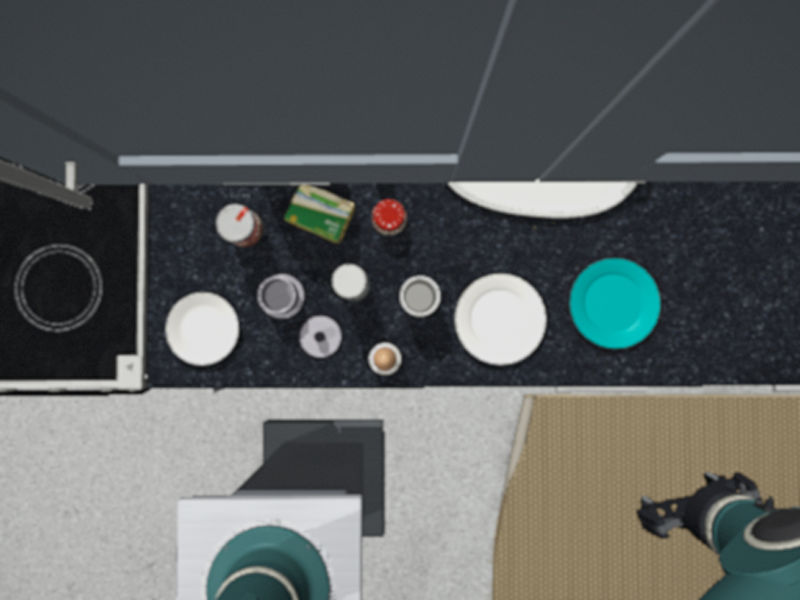

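View pics/side0b.png

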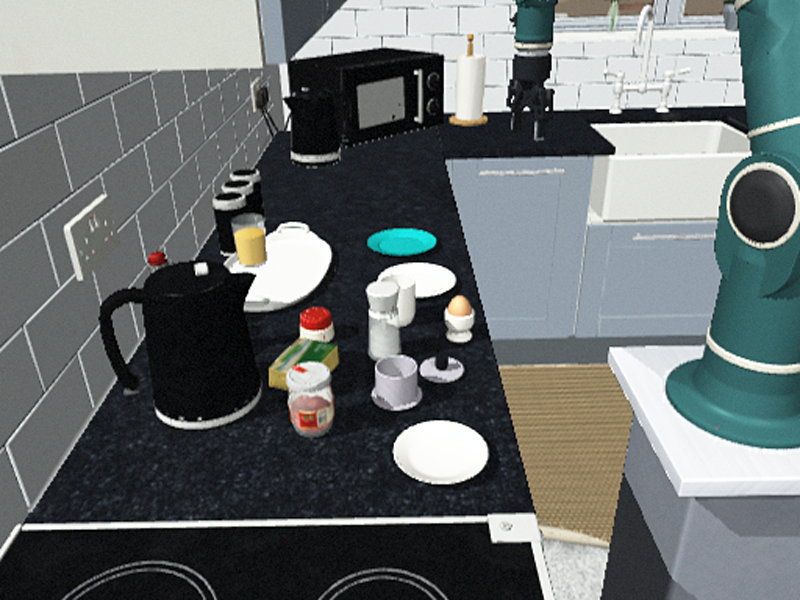

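Top view (800 px scale): candidates for the plate are white (500,319), turquoise look-alike (615,303) and tray (545,195), so I choose (500,319). The saucer is (202,329), the small white dish. The cup is the open ring at (420,296), as against the open filter (281,295) and the mill head (350,282). The lid is (320,336), the egg cup (385,358), the timer red (389,216), the butter (320,212) and the jam (238,226).

Run:
```python
from h import *
a=cv2.imread('pics/top0.png')[110:260,95:355];b=cv2.imread('pics/side0.png')[170:320,140:350]
A=cv2.resize(a,(780,450),interpolation=2);cv2.imwrite('pics/ca.png',A)
B=cv2.resize(b,(798,570),interpolation=2);cv2.imwrite('pics/cb.png',B)
for n,x0,x1,y0,y1 in(('top',95,355,110,240),('side',160,350,150,320)):
    c=grab(n);g=c[0].max(2);m=((g>95)*255).astype(np.uint8);mm=np.zeros_like(m);mm[y0:y1,x0:x1]=m[y0:y1,x0:x1]
    for k in cv2.findContours(mm,0,2)[0]:
        if cv2.contourArea(k)<60: continue
        e=cv2.fitEllipse(k);P=onz(c,*e[0],0)
        print(n,np.round(e[0],1),np.round(e[1],1),cv2.boundingRect(k),'z0',P.round(3))
```

```text
top [245.8 229.1] [20.2 20.9] (236, 219, 21, 21) z0 [ 0.392 -0.203  0.   ]
top [204.8 215. ] [25.7 26.8] (192, 202, 27, 27) z0 [ 0.432 -0.09   0.   ]
top [128.9 210. ] [46.3 47.3] (105, 187, 48, 47) z0 [0.447 0.119 0.   ]
top [268.4 189. ] [26.  26.3] (255, 176, 27, 27) z0 [ 0.502 -0.266  0.   ]
top [319.8 203.8] [58.2 58.5] (291, 175, 59, 59) z0 [ 0.461 -0.407  0.   ]
top [179.3 189. ] [27.5 29.3] (165, 175, 30, 29) z0 [ 0.504 -0.02   0.   ]
top [223.1 179.4] [21.8 22.5] (212, 169, 23, 22) z0 [ 0.529 -0.141  0.   ]
top [203.8 144. ] [10.6 43.3] (183, 135, 37, 19) z0 [ 0.628 -0.087  0.   ]
top [151.5 142.7] [24.5 27.5] (138, 130, 29, 27) z0 [0.633 0.058 0.   ]
top [248.2 137.9] [20.7 21.9] (238, 127, 22, 23) z0 [ 0.644 -0.21   0.   ]
top [204.7 127.9] [17.7 44. ] (185, 116, 42, 25) z0 [ 0.673 -0.09   0.   ]
top [331.5 124.5] [24.7 88. ] (287, 114, 68, 26) z0 [ 0.681 -0.442  0.   ]
side [281.5 289. ] [40.4 60.9] (251, 269, 62, 41) z0 [0.446 0.1   0.   ]
side [281.7 236.1] [16.3 27. ] (268, 228, 29, 17) z0 [ 0.432 -0.098  0.   ]
side [196.2 236.8] [39.4 82.8] (172, 196, 45, 83) z0 [ 0.646 -0.103  0.   ]
side [293.5 204.5] [18.  31.6] (284, 189, 20, 30) z0 [ 0.389 -0.258  0.   ]
side [259.6 210.5] [56.3 98. ] (234, 168, 58, 95) z0 [ 0.485 -0.228  0.   ]
side [357.9 408. ] [ 19.4 183.2] (297, 150, 53, 170) z0 [0.348 0.373 0.   ]
side [256.5 154. ] [17.1 43.7] (235, 150, 44, 14) z0 [ 0.488 -0.636  0.   ]
side [184.9 167.7] [46.1 63.1] (160, 150, 53, 50) z0 [ 0.732 -0.53   0.   ]
```

View pics/ca.png

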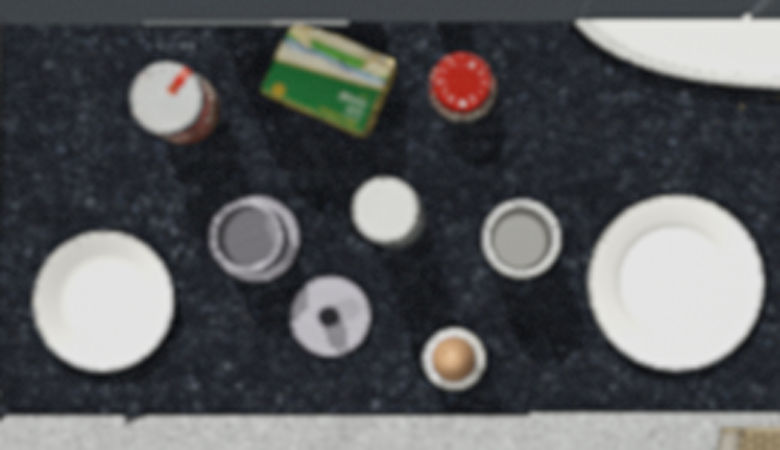

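View pics/cb.png

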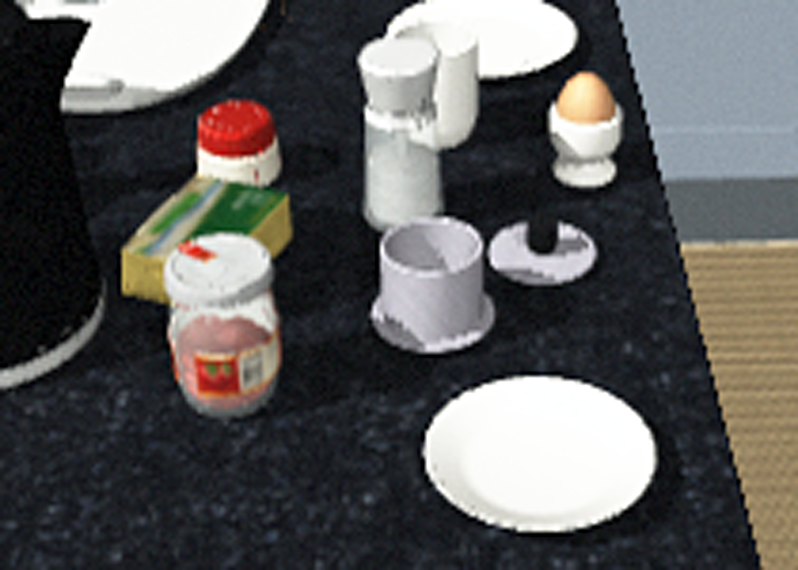

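The crops confirm the choices. Mill: steel head on glass, (386,210) top crop and (399,54) side crop. Cup: open white, (521,237). Filter with flange: (249,237). Lid with black knob: (330,316). Egg cup: (454,358). Next I triangulate matching features from the two views.

Run:
```python
from h import *
t=grab('top');s=grab('side')
def ca(x,y):return((x+.5)/3-.5+95,(y+.5)/3-.5+110)
def cb(x,y):return((x+.5)/3.8-.5+140,(y+.5)/3.8-.5+170)
F=dict(saucer=((128.9,210),(281.5,289),.016),plate=((319.8,203.8),cb(487,36),.014),cup=(ca(521,237),cb(447,36),.08),filt=(ca(249,237),cb(432,244),.058),
 lid=((204.8,215),cb(543,253),.008),egg=(ca(454,358),cb(586,118),.048),mill=(ca(386,210),cb(399,54),.123))
for k,(a,b,z) in F.items():
    d1=ray(t,*a);d2=ray(s,*b)
    l=np.linalg.lstsq(np.c_[d1,-d2],s[3]-t[3],rcond=None)[0]
    p=t[3]+d1*l[0];q=s[3]+d2*l[1]
    print(k,((p+q)/2).round(4),'gap',np.round(np.linalg.norm(p-q),4),'top@z',onz(t,*a,z).round(4),'side@z',onz(s,*b,z).round(4))
st=bot.state();print(cv2.Rodrigues(np.array(st['eef_rot']))[0].round(3))
```

```text
saucer [0.4466 0.1149 0.0127] gap 0.0001 top@z [0.4466 0.1139 0.016 ] side@z [0.447  0.1188 0.016 ]
plate [ 0.4581 -0.4054  0.0101] gap 0.0047 top@z [ 0.4605 -0.4049  0.014 ] side@z [ 0.456  -0.3971  0.014 ]
cup [ 0.4946 -0.2631  0.0795] gap 0.0105 top@z [ 0.4999 -0.2633  0.08  ] side@z [ 0.4894 -0.2616  0.08  ]
filt [ 0.5022 -0.0254  0.0558] gap 0.0001 top@z [ 0.5021 -0.0258  0.058 ] side@z [ 0.5021 -0.022   0.058 ]
lid [ 0.4313 -0.0907  0.0048] gap 0.0008 top@z [ 0.4317 -0.0911  0.008 ] side@z [ 0.4312 -0.0858  0.008 ]
egg [ 0.3942 -0.2043  0.0416] gap 0.0011 top@z [ 0.3951 -0.2045  0.048 ] side@z [ 0.3948 -0.1926  0.048 ]
mill [ 0.5213 -0.1506  0.1212] gap 0.0002 top@z [ 0.5211 -0.1507  0.123 ] side@z [ 0.5213 -0.1469  0.123 ]
[[ 0.94  0.34 -0.  ]
 [ 0.34 -0.94  0.  ]
 [-0.   -0.   -1.  ]]
```

Emit:
play_rows([
  {"tx": 1.74, "ty": 4.06, "wz": -2, "claw": 1},
  {"tx": 1.74, "ty": 4.06, "wz": -2},
  {"tx": 1.74, "ty": 4.06, "wz": -2},
  {"tx": 1.74, "ty": 4.06, "wz": -2},
  {"tx": 1.74, "ty": 4.06, "wz": -2},
  {"tx": 1.74, "ty": 4.06, "wz": -2},
  {"tx": 1.74, "ty": 4.06, "wz": -2},
  {"tx": 1.74, "ty": 4.06, "wz": -2},
  {"tx": 1.74, "ty": 4.06, "wz": -2},
  {"tx": 1.74, "ty": 4.06, "wz": -2},
], grip_force=40)

```text
invalid input
```

Emit:
play_rows([
  {"tz": -2},
  {"tz": 0},
  {"tz": 0},
])

```text
invalid input
```

Emit:
play_rows([
  {"tx": 1.74, "ty": 4.06, "tz": 0, "wx": 0, "wy": 0, "wz": -2, "claw": 1},
], grip_force=40)

```text
time_s: 0.48
tool_pos: [0.2361, -0.5726, 0.2308]
eef_rot: [3.104, 0.478, -0.002]
ft_force: [0.3, 1.5, -0.2]
width: 0.0852
gripper_force: 0.0
```

Emit:
play_rows([
  {"tx": 1.74, "ty": 4.06, "tz": 0, "wx": 0, "wy": 0, "wz": -2, "claw": 1},
  {"tx": 1.74, "ty": 4.06, "tz": 0, "wx": 0, "wy": 0, "wz": -2, "claw": 1},
  {"tx": 1.74, "ty": 4.06, "tz": 0, "wx": 0, "wy": 0, "wz": -2, "claw": 1},
  {"tx": 1.74, "ty": 4.06, "tz": 0, "wx": 0, "wy": 0, "wz": -2, "claw": 1},
  {"tx": 1.74, "ty": 4.06, "tz": 0, "wx": 0, "wy": 0, "wz": -2, "claw": 1},
  {"tx": 1.74, "ty": 4.06, "tz": 0, "wx": 0, "wy": 0, "wz": -2, "claw": 1},
  {"tx": 1.74, "ty": 4.06, "tz": 0, "wx": 0, "wy": 0, "wz": -2, "claw": 1},
  {"tx": 1.74, "ty": 4.06, "tz": 0, "wx": 0, "wy": 0, "wz": -2, "claw": 1},
  {"tx": 1.74, "ty": 4.06, "tz": 0, "wx": 0, "wy": 0, "wz": -2, "claw": 1},
  {"tx": 0, "ty": 0, "tz": 0, "wx": 0, "wy": 0, "wz": 0, "claw": 1},
], grip_force=40)

```text
time_s: 1.72
tool_pos: [0.3962, -0.2023, 0.2316]
eef_rot: [-3.141, -0.006, -0.001]
ft_force: [0.1, -1.0, 0.8]
width: 0.0855
gripper_force: 0.0
```

Emit:
play_rows([
  {"tx": 0, "ty": 0, "tz": -3.2, "wx": 0, "wy": 0, "wz": 0, "claw": 1},
  {"tx": 0, "ty": 0, "tz": -3.2, "wx": 0, "wy": 0, "wz": 0, "claw": 1},
  {"tx": 0, "ty": 0, "tz": -3.2, "wx": 0, "wy": 0, "wz": 0, "claw": 1},
  {"tx": 0, "ty": 0, "tz": -3.2, "wx": 0, "wy": 0, "wz": 0, "claw": 1},
  {"tx": 0, "ty": 0, "tz": -3.2, "wx": 0, "wy": 0, "wz": 0, "claw": 1},
  {"tx": 0, "ty": 0, "tz": -2.5, "wx": 0, "wy": 0, "wz": 0, "claw": 1},
  {"tx": 0, "ty": 0, "tz": -1.7, "wx": 0, "wy": 0, "wz": 0, "claw": 1},
  {"tx": 0, "ty": 0, "tz": -1.0, "wx": 0, "wy": 0, "wz": 0, "claw": 1},
  {"tx": 0, "ty": 0, "tz": 0, "wx": 0, "wy": 0, "wz": 0, "claw": 1},
  {"tx": 0, "ty": 0, "tz": 0, "wx": 0, "wy": 0, "wz": 0, "claw": 0.2},
], grip_force=40)

```text
time_s: 2.98
tool_pos: [0.3953, -0.2058, 0.0198]
eef_rot: [3.141, -0.004, 0.001]
ft_force: [-0.2, 0.6, 0.8]
width: 0.07
gripper_force: 0.0
```

Emit:
play_rows([
  {"tx": 0, "ty": 0, "tz": 0, "wx": 0, "wy": 0, "wz": 0, "claw": -1},
  {"tx": 0, "ty": 0, "tz": 0, "wx": 0, "wy": 0, "wz": 0, "claw": -1},
  {"tx": 0, "ty": 0, "tz": 0, "wx": 0, "wy": 0, "wz": 0, "claw": -1},
  {"tx": 0, "ty": 0, "tz": 0, "wx": 0, "wy": 0, "wz": 0, "claw": -1},
], grip_force=40)

```text
time_s: 3.48
tool_pos: [0.3953, -0.2055, 0.0203]
eef_rot: [3.141, -0.003, 0.002]
ft_force: [-1.2, 0.4, 6.5]
width: 0.0496
gripper_force: 40.4
```

Emit:
play_rows([
  {"tx": 0, "ty": 0, "tz": 1, "wx": 0, "wy": 0, "wz": 0, "claw": -1},
  {"tx": 0, "ty": 0, "tz": 3, "wx": 0, "wy": 0, "wz": 0, "claw": -1},
  {"tx": 0, "ty": 0, "tz": 3, "wx": 0, "wy": 0, "wz": 0, "claw": -1},
  {"tx": 0, "ty": 0, "tz": 3, "wx": 0, "wy": 0, "wz": 0, "claw": -1},
  {"tx": 1, "ty": -3, "tz": 0, "wx": 0, "wy": 0, "wz": 0, "claw": -1},
  {"tx": 1.2, "ty": -4, "tz": 0, "wx": 0, "wy": 0, "wz": 0, "claw": -1},
  {"tx": 1.2, "ty": -4, "tz": 0, "wx": 0, "wy": 0, "wz": 0, "claw": -1},
  {"tx": 1.2, "ty": -4, "tz": 0, "wx": 0, "wy": 0, "wz": 0, "claw": -1},
  {"tx": 1.2, "ty": -3, "tz": 0, "wx": 0, "wy": 0, "wz": 0, "claw": -1},
  {"tx": 0.7, "ty": -2, "tz": 0, "wx": 0, "wy": 0, "wz": 0, "claw": -1},
])

```text
time_s: 4.72
tool_pos: [0.4598, -0.4069, 0.1197]
eef_rot: [3.141, -0.006, 0.0]
ft_force: [0.0, 0.2, -1.5]
width: 0.0496
gripper_force: 42.2
```

Emit:
play_rows([
  {"tx": 0, "ty": 0, "tz": 0, "wx": 0, "wy": 0, "wz": 0, "claw": -1},
  {"tx": 0, "ty": 0, "tz": -2.5, "wx": 0, "wy": 0, "wz": 0, "claw": -1},
  {"tx": 0, "ty": 0, "tz": -2.5, "wx": 0, "wy": 0, "wz": 0, "claw": -1},
  {"tx": 0, "ty": 0, "tz": -2, "wx": 0, "wy": 0, "wz": 0, "claw": -1},
  {"tx": 0, "ty": 0, "tz": -1, "wx": 0, "wy": 0, "wz": 0, "claw": -1},
  {"tx": 0, "ty": 0, "tz": 0, "wx": 0, "wy": 0, "wz": 0, "claw": -1},
])

```text
time_s: 5.48
tool_pos: [0.4597, -0.4048, 0.0388]
eef_rot: [-3.141, 0.003, 0.001]
ft_force: [0.2, 0.1, -1.8]
width: 0.0495
gripper_force: 42.2
```

Emit:
play_rows([
  {"tx": 0, "ty": 0, "tz": -0.8, "wx": 0, "wy": 0, "wz": 0, "claw": -1},
  {"tx": 0, "ty": 0, "tz": -0.3, "wx": 0, "wy": 0, "wz": 0, "claw": -1},
  {"tx": 0, "ty": 0, "tz": -0.2, "wx": 0, "wy": 0, "wz": 0, "claw": -1},
  {"tx": 0, "ty": 0, "tz": 0, "wx": 0, "wy": 0, "wz": 0, "claw": -1},
])

```text
time_s: 5.98
tool_pos: [0.4599, -0.4053, 0.0263]
eef_rot: [3.142, -0.004, -0.0]
ft_force: [-0.0, -0.1, -1.6]
width: 0.0495
gripper_force: 42.2
```

Emit:
play_rows([
  {"tx": 0, "ty": 0, "tz": -0.15, "wx": 0, "wy": 0, "wz": 0, "claw": -1},
  {"tx": 0, "ty": 0, "tz": 0, "wx": 0, "wy": 0, "wz": 0, "claw": -1},
  {"tx": 0, "ty": 0, "tz": 0, "wx": 0, "wy": 0, "wz": 0, "claw": 0.3},
  {"tx": 0, "ty": 0, "tz": 0, "wx": 0, "wy": 0, "wz": 0, "claw": 0.7},
  {"tx": 0, "ty": 0, "tz": 0, "wx": 0, "wy": 0, "wz": 0, "claw": 0.7},
])

```text
time_s: 6.6
tool_pos: [0.46, -0.4054, 0.0248]
eef_rot: [3.142, -0.004, 0.0]
ft_force: [1.2, -0.1, 0.3]
width: 0.0726
gripper_force: 0.0
```

Emit:
play_rows([
  {"tx": 0, "ty": 0, "tz": 2, "wx": 0, "wy": 0, "wz": 0, "claw": 1},
  {"tx": 0, "ty": 0, "tz": 4, "wx": 0, "wy": 0, "wz": 0, "claw": 1},
  {"tx": 0, "ty": 0, "tz": 4, "wx": 0, "wy": 0, "wz": 0, "claw": 1},
  {"tx": 0, "ty": 0, "tz": 2, "wx": 0, "wy": 0, "wz": 0, "claw": 1},
  {"tx": 1, "ty": 3.5, "tz": 0, "wx": 0, "wy": 0, "wz": 0, "claw": 1},
  {"tx": 1, "ty": 4, "tz": 0, "wx": 0, "wy": 0, "wz": 0, "claw": 1},
  {"tx": 1, "ty": 4, "tz": 0, "wx": 0, "wy": 0, "wz": 0, "claw": 1},
  {"tx": 0.8, "ty": 2.7, "tz": 0, "wx": 0, "wy": 0, "wz": 0, "claw": 1},
  {"tx": 0, "ty": 0, "tz": 0, "wx": 0, "wy": 0, "wz": 0, "claw": 1},
  {"tx": 0, "ty": 0, "tz": 0, "wx": 0, "wy": 0, "wz": 0, "claw": 1},
])

```text
time_s: 7.85
tool_pos: [0.4974, -0.2644, 0.1448]
eef_rot: [3.141, -0.005, -0.001]
ft_force: [0.0, -0.3, 0.3]
width: 0.0856
gripper_force: 0.0
```

Run:
```python
from h import *
w=grab('wrist');t=grab('top');a=np.hstack([w[0],t[0]])
cv2.imwrite('pics/p1.png',cv2.resize(a,(800,300),interpolation=3))
print(bot.state()['tool_pos'])
```

```text
[ 0.49724689 -0.26492527  0.14473627]
```

View pics/p1.png

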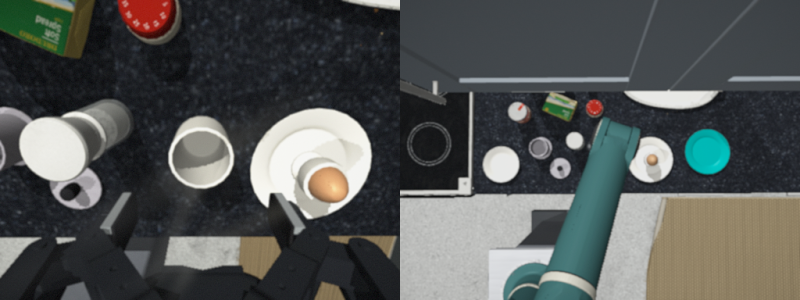

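Wrist view: the egg cup stands on the plate (326,185), and the cup rim, open and white, is at about (201,157). I measure the cup rim and the other rims from here as a second check.

Run:
```python
from h import *
w=grab('wrist')
s=512/400
for n,u,v,z in(('cup',201,154,.08),('mill',54,149,.123),('lid',76,188,.008),('egg',326,178,.053),('plate',311,162,.014)):
    print(n,onz(w,u*s,v*s,z).round(4))
crop=w[0][130:260,200:320];cv2.imwrite('pics/p2.png',cv2.resize(crop,(600,650),interpolation=2)[:600])
m=((w[0].min(2)>120)*255).astype(np.uint8)
for k in cv2.findContours(m,0,1)[0]:
    if cv2.contourArea(k)>400: print(cv2.boundingRect(k))
```

```text
cup [ 0.5036 -0.2638  0.08  ]
mill [ 0.5233 -0.1524  0.123 ]
lid [ 0.4294 -0.0918  0.008 ]
egg [ 0.4646 -0.405   0.053 ]
plate [ 0.4687 -0.4052  0.014 ]
(0, 304, 52, 51)
(211, 303, 97, 43)
(129, 247, 37, 52)
(215, 148, 84, 93)
(320, 138, 156, 162)
(0, 132, 144, 136)
(443, 0, 69, 12)
```

View pics/p2.png

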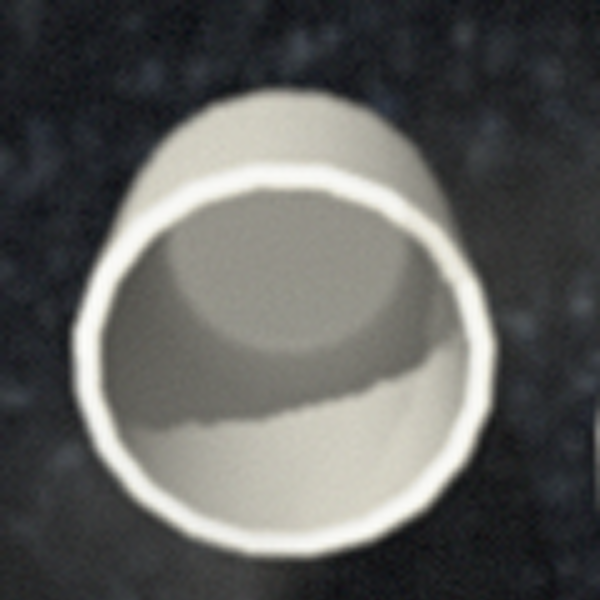

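Crop: the cup rim is centred at (285,360), which is wrist pixel (257,202). That puts the cup at about (0.4995, -0.264), agreeing with the top view.

Emit:
play_rows([
  {"tx": 0.2, "ty": 0.1, "tz": -2.5, "wx": 0, "wy": 0, "wz": 0, "claw": 1},
  {"tx": 0, "ty": 0, "tz": -3, "wx": 0, "wy": 0, "wz": 0, "claw": 1},
  {"tx": 0, "ty": 0, "tz": -3, "wx": 0, "wy": 0, "wz": 0, "claw": 1},
  {"tx": 0, "ty": 0, "tz": -1.5, "wx": 0, "wy": 0, "wz": 0, "claw": 1},
  {"tx": 0, "ty": 0, "tz": -0.7, "wx": 0, "wy": 0, "wz": 0, "claw": 1},
  {"tx": 0, "ty": 0, "tz": 0, "wx": 0, "wy": 0, "wz": 0, "claw": 0.6},
  {"tx": 0, "ty": 0, "tz": 0, "wx": 0, "wy": 0, "wz": 0, "claw": -1},
  {"tx": 0, "ty": 0, "tz": 0, "wx": 0, "wy": 0, "wz": 0, "claw": -1},
  {"tx": 0, "ty": 0, "tz": 0, "wx": 0, "wy": 0, "wz": 0, "claw": -1},
  {"tx": 0, "ty": 0, "tz": 0, "wx": 0, "wy": 0, "wz": 0, "claw": -1},
], grip_force=40)

```text
time_s: 9.25
tool_pos: [0.5006, -0.2628, 0.0387]
eef_rot: [3.141, -0.004, 0.002]
ft_force: [0.3, -1.2, 6.3]
width: 0.0639
gripper_force: 45.0
```

Emit:
play_rows([
  {"tx": 0, "ty": 0, "tz": 1, "wx": 0, "wy": 0, "wz": 0, "claw": -1},
  {"tx": 0, "ty": 0, "tz": 3, "wx": 0, "wy": 0, "wz": 0, "claw": -1},
  {"tx": 0, "ty": 0, "tz": 4, "wx": 0, "wy": 0, "wz": 0, "claw": -1},
  {"tx": 0, "ty": 0, "tz": 4, "wx": 0, "wy": 0, "wz": 0, "claw": -1},
  {"tx": 0, "ty": 0, "tz": 3, "wx": 0, "wy": 0, "wz": 0, "claw": -1},
  {"tx": -0.5, "ty": 2, "tz": 0, "wx": 0, "wy": 0, "wz": 0, "claw": -1},
  {"tx": -0.5, "ty": 4, "tz": 0, "wx": 0, "wy": 0, "wz": 0, "claw": -1},
  {"tx": -0.6, "ty": 4, "tz": 0, "wx": 0, "wy": 0, "wz": 0, "claw": -1},
  {"tx": -0.6, "ty": 4, "tz": 0, "wx": 0, "wy": 0, "wz": 0, "claw": -1},
  {"tx": -0.6, "ty": 4, "tz": 0, "wx": 0, "wy": 0, "wz": 0, "claw": -1},
])

```text
time_s: 10.5
tool_pos: [0.4696, -0.0796, 0.1862]
eef_rot: [-3.141, 0.002, 0.005]
ft_force: [0.6, 0.4, -2.5]
width: 0.0635
gripper_force: 45.0
```

Emit:
play_rows([
  {"tx": -0.6, "ty": 4, "tz": 0, "wx": 0, "wy": 0, "wz": 0, "claw": -1},
  {"tx": -0.6, "ty": 4, "tz": 0, "wx": 0, "wy": 0, "wz": 0, "claw": -1},
  {"tx": -0.6, "ty": 4, "tz": 0, "wx": 0, "wy": 0, "wz": 0, "claw": -1},
  {"tx": -0.4, "ty": 4, "tz": 0, "wx": 0, "wy": 0, "wz": 0, "claw": -1},
  {"tx": -0.3, "ty": 2.5, "tz": 0, "wx": 0, "wy": 0, "wz": 0, "claw": -1},
  {"tx": 0, "ty": 1.2, "tz": 0, "wx": 0, "wy": 0, "wz": 0, "claw": -1},
  {"tx": 0, "ty": 0, "tz": -3, "wx": 0, "wy": 0, "wz": 0, "claw": -1},
  {"tx": 0, "ty": 0, "tz": -4, "wx": 0, "wy": 0, "wz": 0, "claw": -1},
  {"tx": 0, "ty": 0, "tz": -3, "wx": 0, "wy": 0, "wz": 0, "claw": -1},
  {"tx": 0, "ty": 0, "tz": -2, "wx": 0, "wy": 0, "wz": 0, "claw": -1},
])

```text
time_s: 11.75
tool_pos: [0.4451, 0.1138, 0.0656]
eef_rot: [3.14, -0.005, -0.006]
ft_force: [-0.7, 0.2, -2.3]
width: 0.0633
gripper_force: 45.0
```

Emit:
play_rows([
  {"tx": 0, "ty": 0, "tz": -1, "wx": 0, "wy": 0, "wz": 0, "claw": -1},
  {"tx": 0, "ty": 0, "tz": 0, "wx": 0, "wy": 0, "wz": 0, "claw": -1},
  {"tx": 0, "ty": 0, "tz": 0, "wx": 0, "wy": 0, "wz": 0, "claw": -1},
])

```text
time_s: 12.12
tool_pos: [0.4474, 0.1148, 0.0584]
eef_rot: [-3.141, 0.004, -0.002]
ft_force: [0.9, -0.4, -1.5]
width: 0.0634
gripper_force: 45.0
```

Emit:
play_rows([
  {"tx": 0, "ty": 0, "tz": -0.9, "wx": 0, "wy": 0, "wz": 0, "claw": -1},
  {"tx": 0, "ty": 0, "tz": -0.4, "wx": 0, "wy": 0, "wz": 0, "claw": -1},
  {"tx": 0, "ty": 0, "tz": -0.25, "wx": 0, "wy": 0, "wz": 0, "claw": -1},
  {"tx": 0, "ty": 0, "tz": 0, "wx": 0, "wy": 0, "wz": 0, "claw": -1},
  {"tx": 0, "ty": 0, "tz": 0, "wx": 0, "wy": 0, "wz": 0, "claw": -1},
])

```text
time_s: 12.75
tool_pos: [0.447, 0.1146, 0.0436]
eef_rot: [3.141, -0.004, 0.001]
ft_force: [-5.0, -2.3, 15.1]
width: 0.0637
gripper_force: 46.4
```

Emit:
play_rows([
  {"tx": 0, "ty": 0, "tz": 0.1, "wx": 0, "wy": 0, "wz": 0, "claw": 0.7},
  {"tx": 0, "ty": 0, "tz": 0, "wx": 0, "wy": 0, "wz": 0, "claw": 1},
  {"tx": 0, "ty": 0, "tz": 0, "wx": 0, "wy": 0, "wz": 0, "claw": 1},
  {"tx": 0, "ty": 0, "tz": 2, "wx": 0, "wy": 0, "wz": 0, "claw": 1},
  {"tx": 0, "ty": 0, "tz": 4, "wx": 0, "wy": 0, "wz": 0, "claw": 1},
  {"tx": 0, "ty": 0, "tz": 4, "wx": 0, "wy": 0, "wz": 0, "claw": 1},
  {"tx": 1.5, "ty": -4, "tz": 0, "wx": 0, "wy": 0, "wz": 0, "claw": 1},
  {"tx": 1.5, "ty": -4, "tz": 0, "wx": 0, "wy": 0, "wz": 0, "claw": 1},
  {"tx": 1.5, "ty": -4, "tz": 0, "wx": 0, "wy": 0, "wz": 0, "claw": 1},
  {"tx": 1, "ty": -2, "tz": 0, "wx": 0, "wy": 0, "wz": 0, "claw": 1},
])

```text
time_s: 14.0
tool_pos: [0.5023, -0.028, 0.1431]
eef_rot: [3.141, -0.009, -0.0]
ft_force: [-0.1, 0.7, -0.5]
width: 0.0858
gripper_force: 0.0
```

Emit:
play_rows([
  {"tx": 0, "ty": 0, "tz": 0, "wx": 0, "wy": 0, "wz": 0, "claw": 1},
  {"tx": 0, "ty": 0, "tz": 0, "wx": 0, "wy": 0, "wz": 0, "claw": 1},
])

```text
time_s: 14.25
tool_pos: [0.5013, -0.0242, 0.143]
eef_rot: [-3.141, 0.002, 0.001]
ft_force: [0.6, -0.5, -0.6]
width: 0.0854
gripper_force: 0.0
```

Run:
```python
from h import *
w=grab('wrist');s=grab('side')
a=np.hstack([w[0],s[0][160:330,150:350][:, :].copy().repeat(2,0).repeat(2,1)[:340].copy() if 0 else cv2.resize(s[0][160:330,150:377],(512,384))])
cv2.imwrite('pics/p3.png',cv2.resize(a,(800,300),interpolation=3))
print(bot.state()['tool_pos'])
np.savez('w3.npz',w[0])
```

```text
[ 0.50141255 -0.02391354  0.14321962]
```

View pics/p3.png

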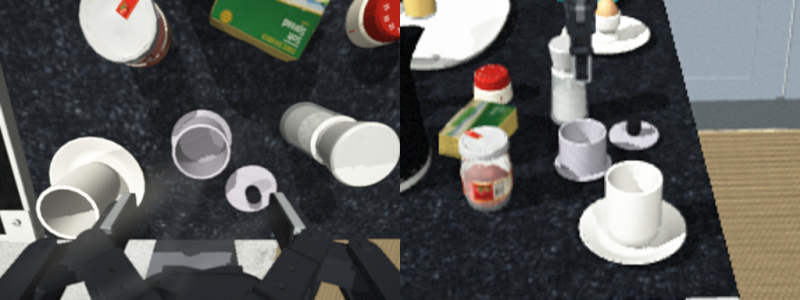

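The cup stands upright on the saucer (633,215 in the side half). The filter rim is at (201,150) in the wrist half.

Run:
```python
from h import *
w=grab('wrist');s=1.28
print(bot.state()['tool_pos'])
for n,u,v,z in(('filter',201,150,.058),('cup',74,208,.085),('saucer',96,182,.016),('lid',251,189,.008),('knob',254,198,.03)):print(n,onz(w,u*s,v*s,z).round(4))
```

```text
[ 0.50150018 -0.02401246  0.14328339]
filter [ 0.505  -0.0225  0.058 ]
cup [0.4517 0.1064 0.085 ]
saucer [0.4465 0.1155 0.016 ]
lid [ 0.4322 -0.0904  0.008 ]
knob [ 0.4311 -0.0899  0.03  ]
```

Emit:
play_rows([
  {"tx": 0.1, "ty": -0.1, "tz": -3, "wx": 0, "wy": 0, "wz": 0, "claw": 1},
  {"tx": 0, "ty": 0, "tz": -3.5, "wx": 0, "wy": 0, "wz": 0, "claw": 1},
  {"tx": 0, "ty": 0, "tz": -3, "wx": 0, "wy": 0, "wz": 0, "claw": 1},
  {"tx": 0, "ty": 0, "tz": -1.6, "wx": 0, "wy": 0, "wz": 0, "claw": 1},
  {"tx": 0, "ty": 0, "tz": -1.0, "wx": 0, "wy": 0, "wz": 0, "claw": 1},
  {"tx": 0, "ty": 0, "tz": 0, "wx": 0, "wy": 0, "wz": 0, "claw": 0.6},
  {"tx": 0, "ty": 0, "tz": 0, "wx": 0, "wy": 0, "wz": 0, "claw": -1},
  {"tx": 0, "ty": 0, "tz": 0, "wx": 0, "wy": 0, "wz": 0, "claw": -1},
  {"tx": 0, "ty": 0, "tz": 0, "wx": 0, "wy": 0, "wz": 0, "claw": -1},
  {"tx": 0, "ty": 0, "tz": 0, "wx": 0, "wy": 0, "wz": 0, "claw": -1},
], grip_force=40)

```text
time_s: 15.65
tool_pos: [0.5037, -0.0263, 0.0232]
eef_rot: [3.141, -0.004, 0.003]
ft_force: [-0.9, 1.1, 7.3]
width: 0.0599
gripper_force: 44.0
```

Run:
```python
from h import *
t=grab('top')
c=t[0][170:250,85:185];cv2.imwrite('pics/p4.png',cv2.resize(c,(750,600),interpolation=2))
```

```text
(no output)
```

View pics/p4.png

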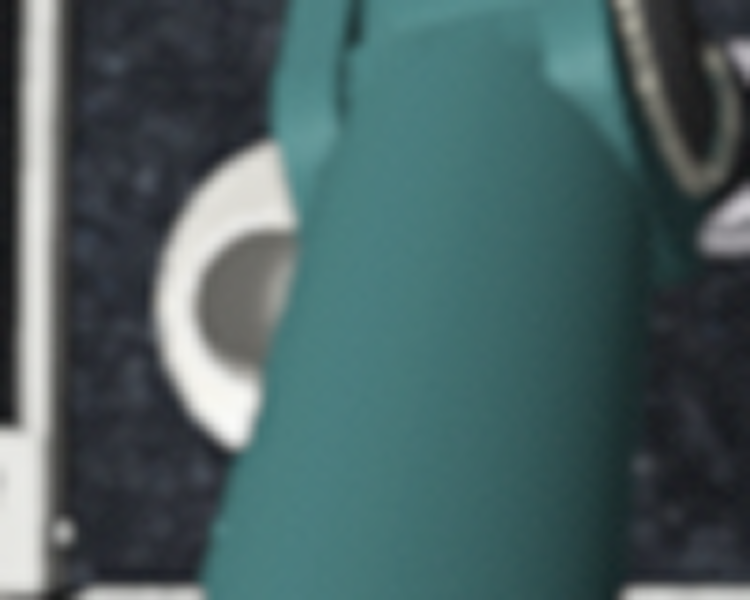

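The arm hides the cup in this top crop, so I go by the release pose.

Emit:
play_rows([
  {"tx": 0, "ty": 0, "tz": 1, "wx": 0, "wy": 0, "wz": 0, "claw": -1},
  {"tx": 0, "ty": 0, "tz": 3, "wx": 0, "wy": 0, "wz": 0, "claw": -1},
  {"tx": 0, "ty": 0, "tz": 4, "wx": 0, "wy": 0, "wz": 0, "claw": -1},
  {"tx": 0, "ty": 0, "tz": 4, "wx": 0, "wy": 0, "wz": 0, "claw": -1},
  {"tx": -0.8, "ty": 2, "tz": 0, "wx": 0, "wy": 0, "wz": 0, "claw": -1},
  {"tx": -1.5, "ty": 3.5, "tz": 0, "wx": 0, "wy": 0, "wz": 0, "claw": -1},
  {"tx": -1.5, "ty": 3.5, "tz": 0, "wx": 0, "wy": 0, "wz": 0, "claw": -1},
  {"tx": -1.2, "ty": 3.1, "tz": 0, "wx": 0, "wy": 0, "wz": 0, "claw": -1},
  {"tx": -0.8, "ty": 2, "tz": 0, "wx": 0, "wy": 0, "wz": 0, "claw": -1},
  {"tx": 0, "ty": 0, "tz": 0, "wx": 0, "wy": 0, "wz": 0, "claw": -1},
])

```text
time_s: 16.95
tool_pos: [0.4441, 0.1159, 0.1426]
eef_rot: [-3.141, -0.002, 0.0]
ft_force: [0.1, -1.1, -1.5]
width: 0.0602
gripper_force: 43.8
```

Emit:
play_rows([
  {"tx": 0, "ty": 0, "tz": 0, "wx": 0, "wy": 0, "wz": 0, "claw": -1},
  {"tx": 0, "ty": 0, "tz": 0, "wx": 0, "wy": 0, "wz": 0, "claw": -1},
])

```text
time_s: 17.2
tool_pos: [0.4452, 0.1135, 0.1423]
eef_rot: [3.141, -0.007, -0.0]
ft_force: [0.5, -0.5, -2.0]
width: 0.0602
gripper_force: 43.8
```

Run:
```python
from h import *
s=grab('side')
c=s[0][190:320,200:360];cv2.imwrite('pics/p5.png',cv2.resize(c,(736,598),interpolation=2));print(bot.state()['tool_pos'])
```

```text
[0.44519963 0.11360976 0.1422478 ]
```

View pics/p5.png

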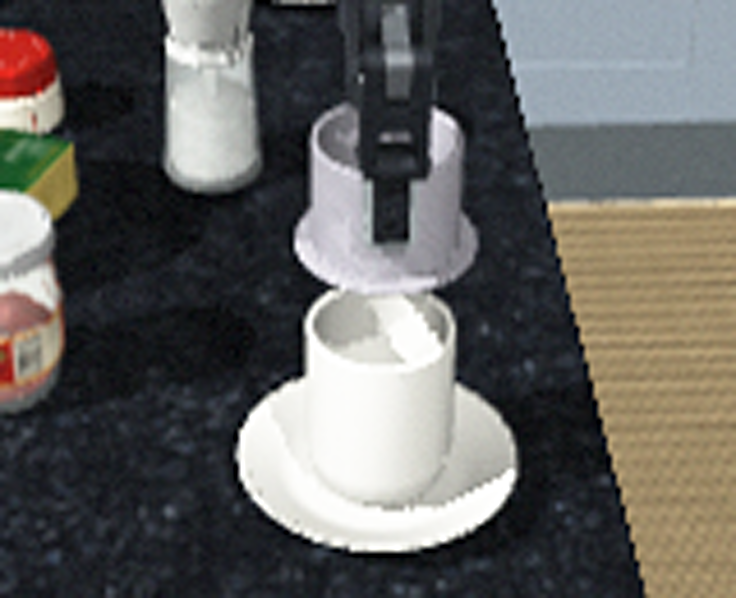

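The filter (386 px) hangs over the cup (380 px), about 1–2 mm off, so I lower it with a small correction.

Emit:
play_rows([
  {"tx": 0.15, "ty": 0.1, "tz": -1, "wx": 0, "wy": 0, "wz": 0, "claw": -1},
  {"tx": 0, "ty": 0, "tz": -1.2, "wx": 0, "wy": 0, "wz": 0, "claw": -1},
  {"tx": 0, "ty": 0, "tz": -1, "wx": 0, "wy": 0, "wz": 0, "claw": -1},
  {"tx": 0, "ty": 0, "tz": -0.5, "wx": 0, "wy": 0, "wz": 0, "claw": -1},
  {"tx": 0, "ty": 0, "tz": -0.3, "wx": 0, "wy": 0, "wz": 0, "claw": -1},
  {"tx": 0, "ty": 0, "tz": 0, "wx": 0, "wy": 0, "wz": 0, "claw": -1},
  {"tx": 0, "ty": 0, "tz": 0, "wx": 0, "wy": 0, "wz": 0, "claw": -1},
])

```text
time_s: 18.12
tool_pos: [0.4466, 0.1158, 0.1026]
eef_rot: [-3.141, 0.004, -0.001]
ft_force: [-0.3, -0.3, -0.5]
width: 0.06
gripper_force: 43.7
```

Emit:
play_rows([
  {"tx": 0, "ty": 0, "tz": -0.15, "wx": 0, "wy": 0, "wz": 0, "claw": -1},
  {"tx": 0, "ty": 0, "tz": -0.1, "wx": 0, "wy": 0, "wz": 0, "claw": -1},
  {"tx": 0, "ty": 0, "tz": 0, "wx": 0, "wy": 0, "wz": 0, "claw": -1},
])

```text
time_s: 18.5
tool_pos: [0.447, 0.1158, 0.1012]
eef_rot: [3.141, -0.004, 0.002]
ft_force: [-3.4, -0.8, 11.8]
width: 0.0598
gripper_force: 45.1
```

Emit:
play_rows([
  {"tx": 0, "ty": 0, "tz": 0.1, "wx": 0, "wy": 0, "wz": 0, "claw": 0.7},
  {"tx": 0, "ty": 0, "tz": 0, "wx": 0, "wy": 0, "wz": 0, "claw": 1},
  {"tx": 0, "ty": 0, "tz": 0, "wx": 0, "wy": 0, "wz": 0, "claw": 1},
  {"tx": 0, "ty": 0, "tz": 2, "wx": 0, "wy": 0, "wz": 0, "claw": 1},
  {"tx": 0, "ty": 0, "tz": 4, "wx": 0, "wy": 0, "wz": 0, "claw": 1},
  {"tx": 0, "ty": -3, "tz": 0, "wx": 0, "wy": 0, "wz": 0, "claw": 1},
  {"tx": -0.5, "ty": -4.5, "tz": 0, "wx": 0, "wy": 0, "wz": 0, "claw": 0.2},
  {"tx": -0.5, "ty": -5, "tz": 0, "wx": 0, "wy": 0, "wz": 0, "claw": 0.2},
  {"tx": -0.5, "ty": -5, "tz": 0, "wx": 0, "wy": 0, "wz": 0, "claw": 0.2},
  {"tx": 0, "ty": -3.2, "tz": 0, "wx": 0, "wy": 0, "wz": 0, "claw": 0.2},
])

```text
time_s: 19.75
tool_pos: [0.4307, -0.0937, 0.1607]
eef_rot: [3.141, -0.008, -0.001]
ft_force: [0.2, 0.1, -0.5]
width: 0.0515
gripper_force: 0.0
```

Emit:
play_rows([
  {"tx": 0, "ty": 0, "tz": -3, "wx": 0, "wy": 0, "wz": 0, "claw": 0.2},
  {"tx": 0, "ty": 0, "tz": -3, "wx": 0, "wy": 0, "wz": 0, "claw": 0.2},
  {"tx": 0, "ty": 0, "tz": 0, "wx": 0, "wy": 0, "wz": 0, "claw": 0.2},
  {"tx": 0, "ty": 0, "tz": 0, "wx": 0, "wy": 0, "wz": 0, "claw": 0.2},
])

```text
time_s: 20.25
tool_pos: [0.4319, -0.0912, 0.1015]
eef_rot: [3.142, -0.003, 0.001]
ft_force: [0.0, 1.0, -0.7]
width: 0.0515
gripper_force: 0.0
```

Run:
```python
from h import *
w=grab('wrist');s=grab('side');p=bot.state()['tool_pos'];print(p)
a=np.hstack([w[0],cv2.resize(s[0][170:320,200:400],(512,384))])
cv2.imwrite('pics/p6.png',cv2.resize(a,(800,300),interpolation=3))
```

```text
[ 0.43230443 -0.09133931  0.10188811]
```

View pics/p6.png

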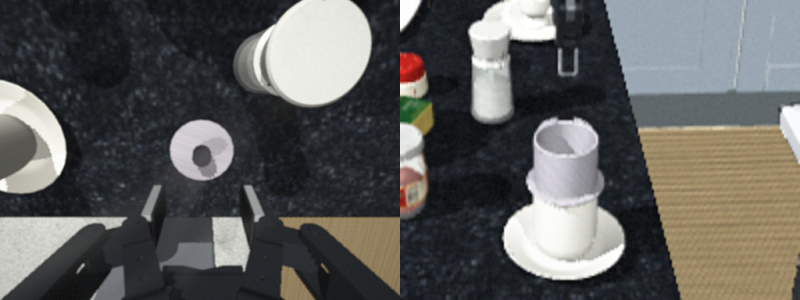

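The filter sits level on the cup, and the lid's knob is at (202,155), between and ahead of the fingers.

Run:
```python
from h import *
w=grab('wrist');print(bot.state()['tool_pos'],onz(w,202*1.28,155*1.28,.03),onz(w,202*1.28,151*1.28,.008))
```

```text
[ 0.4322244  -0.09136347  0.10186933] [ 0.43520579 -0.09111612  0.03      ] [ 0.43202911 -0.09109968  0.008     ]
```

Emit:
play_rows([
  {"tx": 0, "ty": 0, "tz": -3, "wx": 0, "wy": 0, "wz": 0, "claw": 0.2},
  {"tx": 0, "ty": 0, "tz": -3, "wx": 0, "wy": 0, "wz": 0, "claw": 0.2},
  {"tx": 0, "ty": 0, "tz": -1.8, "wx": 0, "wy": 0, "wz": 0, "claw": 0.2},
  {"tx": 0, "ty": 0, "tz": -1.0, "wx": 0, "wy": 0, "wz": 0, "claw": 0.2},
  {"tx": 0, "ty": 0, "tz": 0, "wx": 0, "wy": 0, "wz": 0, "claw": 0.2},
  {"tx": 0, "ty": 0, "tz": 0, "wx": 0, "wy": 0, "wz": 0, "claw": -0.3},
  {"tx": 0, "ty": 0, "tz": 0, "wx": 0, "wy": 0, "wz": 0, "claw": -1},
  {"tx": 0, "ty": 0, "tz": 0, "wx": 0, "wy": 0, "wz": 0, "claw": -1},
  {"tx": 0, "ty": 0, "tz": 0, "wx": 0, "wy": 0, "wz": 0, "claw": -1},
  {"tx": 0, "ty": 0, "tz": 0, "wx": 0, "wy": 0, "wz": 0, "claw": -1},
], grip_force=40)

```text
time_s: 21.65
tool_pos: [0.432, -0.0915, 0.0137]
eef_rot: [3.141, -0.004, 0.002]
ft_force: [-0.6, 0.8, 5.9]
width: 0.0182
gripper_force: 39.0
```

Emit:
play_rows([
  {"tx": 0, "ty": 0, "tz": 1, "wx": 0, "wy": 0, "wz": 0, "claw": -1},
  {"tx": 0, "ty": 0, "tz": 4, "wx": 0, "wy": 0, "wz": 0, "claw": -1},
  {"tx": 0, "ty": 0, "tz": 4, "wx": 0, "wy": 0, "wz": 0, "claw": -1},
  {"tx": 0, "ty": 0, "tz": 4, "wx": 0, "wy": 0, "wz": 0, "claw": -1},
  {"tx": 0, "ty": 0, "tz": 3.5, "wx": 0, "wy": 0, "wz": 0, "claw": -1},
  {"tx": 0, "ty": 3, "tz": 0, "wx": 0, "wy": 0, "wz": 0, "claw": -1},
  {"tx": 0.5, "ty": 4, "tz": 0, "wx": 0, "wy": 0, "wz": 0, "claw": -1},
  {"tx": 0.5, "ty": 4, "tz": 0, "wx": 0, "wy": 0, "wz": 0, "claw": -1},
  {"tx": 0.4, "ty": 4, "tz": 0, "wx": 0, "wy": 0, "wz": 0, "claw": -1},
  {"tx": 0, "ty": 3.5, "tz": 0, "wx": 0, "wy": 0, "wz": 0, "claw": -1},
])

```text
time_s: 22.9
tool_pos: [0.4453, 0.0951, 0.1785]
eef_rot: [-3.142, 0.003, -0.001]
ft_force: [1.2, 0.3, -0.9]
width: 0.0179
gripper_force: 39.3
```

Emit:
play_rows([
  {"tx": 0, "ty": 2.2, "tz": 0, "wx": 0, "wy": 0, "wz": 0, "claw": -1},
  {"tx": 0, "ty": 0, "tz": 0, "wx": 0, "wy": 0, "wz": 0, "claw": -1},
  {"tx": 0, "ty": 0, "tz": 0, "wx": 0, "wy": 0, "wz": 0, "claw": -1},
  {"tx": 0, "ty": 0, "tz": 0, "wx": 0, "wy": 0, "wz": 0, "claw": -1},
])

```text
time_s: 23.4
tool_pos: [0.4454, 0.1144, 0.1779]
eef_rot: [3.141, -0.007, -0.0]
ft_force: [0.2, 0.4, -0.9]
width: 0.018
gripper_force: 39.3
```

Run:
```python
from h import *
s=grab('side')
c=s[0][170:300,210:370];cv2.imwrite('pics/p7.png',cv2.resize(c,(736,598),interpolation=2));print(bot.state()['tool_pos'])
```

```text
[0.44543995 0.11450092 0.17783615]
```

View pics/p7.png

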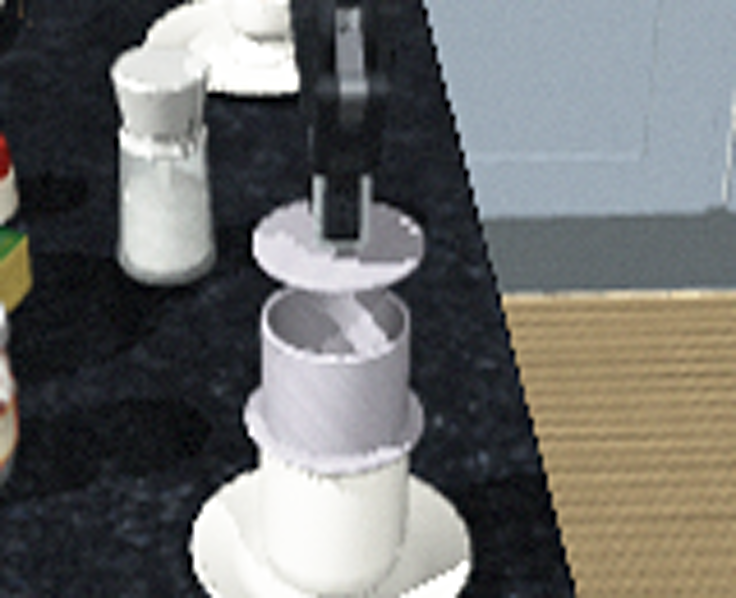

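The lid (338 px) is centred over the filter (336 px), so I lower it.

Emit:
play_rows([
  {"tx": 0.1, "ty": 0.1, "tz": -1, "wx": 0, "wy": 0, "wz": 0, "claw": -1},
  {"tx": 0, "ty": 0, "tz": -1, "wx": 0, "wy": 0, "wz": 0, "claw": -1},
  {"tx": 0, "ty": 0, "tz": -0.7, "wx": 0, "wy": 0, "wz": 0, "claw": -1},
  {"tx": 0, "ty": 0, "tz": -0.3, "wx": 0, "wy": 0, "wz": 0, "claw": -1},
  {"tx": 0, "ty": 0, "tz": -0.25, "wx": 0, "wy": 0, "wz": 0, "claw": -1},
  {"tx": 0, "ty": 0, "tz": 0, "wx": 0, "wy": 0, "wz": 0, "claw": -1},
  {"tx": 0, "ty": 0, "tz": 0, "wx": 0, "wy": 0, "wz": 0, "claw": -1},
])

```text
time_s: 24.32
tool_pos: [0.4466, 0.1167, 0.1455]
eef_rot: [-3.142, 0.004, -0.001]
ft_force: [0.2, 0.5, -0.3]
width: 0.0182
gripper_force: 39.3
```

Emit:
play_rows([
  {"tx": 0, "ty": -0.05, "tz": -0.1, "wx": 0, "wy": 0, "wz": 0, "claw": -1},
  {"tx": 0, "ty": 0, "tz": 0, "wx": 0, "wy": 0, "wz": 0, "claw": -1},
  {"tx": 0, "ty": 0, "tz": 0, "wx": 0, "wy": 0, "wz": 0, "claw": -1},
])

```text
time_s: 24.7
tool_pos: [0.4467, 0.1164, 0.1447]
eef_rot: [-3.141, 0.004, -0.001]
ft_force: [-0.5, 0.2, 4.5]
width: 0.0181
gripper_force: 39.8
```

Emit:
play_rows([
  {"tx": 0, "ty": 0, "tz": 0, "wx": 0, "wy": 0, "wz": 0, "claw": -0.2},
  {"tx": 0, "ty": 0, "tz": 0, "wx": 0, "wy": 0, "wz": 0, "claw": 0.2},
  {"tx": 0, "ty": 0, "tz": 0, "wx": 0, "wy": 0, "wz": 0, "claw": 0.2},
  {"tx": 0, "ty": 0, "tz": 2, "wx": 0, "wy": 0, "wz": 0, "claw": 0.2},
  {"tx": 0, "ty": 0, "tz": 4, "wx": 0, "wy": 0, "wz": 0, "claw": 1},
  {"tx": 1, "ty": -3.5, "tz": 0, "wx": 0, "wy": 0, "wz": 0, "claw": 1},
  {"tx": 1.5, "ty": -5, "tz": 0, "wx": 0, "wy": 0, "wz": 0, "claw": 1},
  {"tx": 1.5, "ty": -5, "tz": 0, "wx": 0, "wy": 0, "wz": 0, "claw": 1},
  {"tx": 1.5, "ty": -5, "tz": 0, "wx": 0, "wy": 0, "wz": 0, "claw": 1},
  {"tx": 1.5, "ty": -5, "tz": 0, "wx": 0, "wy": 0, "wz": 0, "claw": 1},
])

```text
time_s: 25.95
tool_pos: [0.5167, -0.1205, 0.2043]
eef_rot: [3.142, -0.003, 0.0]
ft_force: [0.8, 1.1, -0.0]
width: 0.0852
gripper_force: 0.0
```

Emit:
play_rows([
  {"tx": 0.4, "ty": -3.2, "tz": 0, "wx": 0, "wy": 0, "wz": 0, "claw": 1},
  {"tx": 0, "ty": 0, "tz": 0, "wx": 0, "wy": 0, "wz": 0, "claw": 1},
  {"tx": 0, "ty": 0, "tz": 0, "wx": 0, "wy": 0, "wz": 0, "claw": 1},
  {"tx": 0, "ty": 0, "tz": 0, "wx": 0, "wy": 0, "wz": 0, "claw": 1},
])

```text
time_s: 26.45
tool_pos: [0.5204, -0.1493, 0.2043]
eef_rot: [-3.141, 0.0, 0.0]
ft_force: [0.4, -0.1, 0.4]
width: 0.0853
gripper_force: 0.0
```

Run:
```python
from h import *
w=grab('wrist');s=grab('side');p=bot.state()['tool_pos'];print(p)
for q in [(.5213,-.151,.123),(.5533,-.151,.123),(.4893,-.151,.123)]:print(proj(w,q))
a=np.hstack([w[0],cv2.resize(s[0][150:330,180:420],(512,384))])
cv2.imwrite('pics/p8.png',cv2.resize(a,(800,300),interpolation=3))
```

```text
[ 0.5204518  -0.14968424  0.20440722]
[260.98715761 196.57807197]
[261.11237056 157.89118358]
[260.87210588 232.12545914]
```

View pics/p8.png

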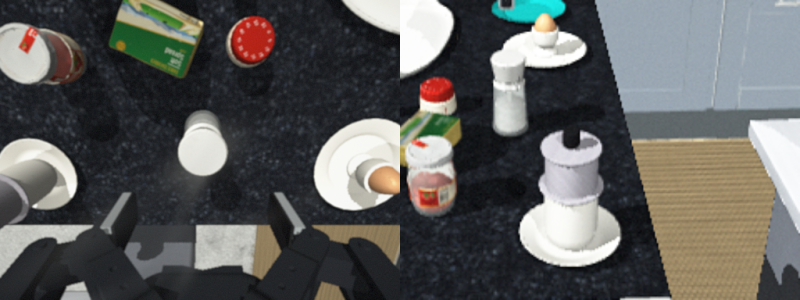

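The filter and lid are stacked straight on the cup (571,180). The mill head is at (203,150), where the top view placed it to within 4 mm.

Emit:
play_rows([
  {"tx": 0.2, "ty": -0.15, "tz": -3, "wx": 0, "wy": 0, "wz": 0, "claw": 1},
  {"tx": 0, "ty": 0, "tz": -3.2, "wx": 0, "wy": 0, "wz": 0, "claw": 1},
  {"tx": 0, "ty": 0, "tz": -2.7, "wx": 0, "wy": 0, "wz": 0, "claw": 1},
  {"tx": 0, "ty": 0, "tz": -1.5, "wx": 0, "wy": 0, "wz": 0, "claw": 1},
  {"tx": 0, "ty": 0, "tz": -1.0, "wx": 0, "wy": 0, "wz": 0, "claw": 1},
  {"tx": 0, "ty": 0, "tz": 0, "wx": 0, "wy": 0, "wz": 0, "claw": 0.4},
  {"tx": 0, "ty": 0, "tz": 0, "wx": 0, "wy": 0, "wz": 0, "claw": -1},
  {"tx": 0, "ty": 0, "tz": 0, "wx": 0, "wy": 0, "wz": 0, "claw": -1},
  {"tx": 0, "ty": 0, "tz": 0, "wx": 0, "wy": 0, "wz": 0, "claw": -1},
  {"tx": 0, "ty": 0, "tz": 0, "wx": 0, "wy": 0, "wz": 0, "claw": -1},
], grip_force=50)

```text
time_s: 27.8
tool_pos: [0.5234, -0.1524, 0.0915]
eef_rot: [3.141, -0.004, 0.004]
ft_force: [-0.6, 1.3, 6.4]
width: 0.049
gripper_force: 51.5
```

Emit:
play_rows([
  {"tx": 0, "ty": 0, "tz": 1, "wx": 0, "wy": 0, "wz": 0, "claw": -1},
  {"tx": 0, "ty": 0, "tz": 2, "wx": 0, "wy": 0, "wz": 0, "claw": -1},
  {"tx": -1, "ty": 0, "tz": 0, "wx": 0, "wy": 0, "wz": 0, "claw": -1},
  {"tx": -2, "ty": 0.3, "tz": 0, "wx": 0, "wy": 0, "wz": 0, "claw": -1},
  {"tx": -2, "ty": 0.3, "tz": 0, "wx": 0, "wy": 0, "wz": 0, "claw": -1},
  {"tx": -1.5, "ty": 0, "tz": 0, "wx": 0, "wy": 0, "wz": 0, "claw": -1},
  {"tx": -0.4, "ty": 0, "tz": 0, "wx": 0, "wy": 0, "wz": 0, "claw": -1},
  {"tx": 0, "ty": 0, "tz": -1.5, "wx": 0, "wy": 0, "wz": 0, "claw": -1},
  {"tx": 0, "ty": 0, "tz": -0.8, "wx": 0, "wy": 0, "wz": 0, "claw": -1},
  {"tx": 0, "ty": 0, "tz": 0, "wx": 0, "wy": 0, "wz": 0, "claw": -1},
])

```text
time_s: 29.05
tool_pos: [0.453, -0.146, 0.0961]
eef_rot: [-3.141, 0.003, 0.003]
ft_force: [0.2, 0.2, -2.8]
width: 0.0491
gripper_force: 52.3
```

Emit:
play_rows([
  {"tx": 0, "ty": 0, "tz": -0.3, "wx": 0, "wy": 0, "wz": 0, "claw": -1},
  {"tx": 0, "ty": 0, "tz": -0.1, "wx": 0, "wy": 0, "wz": 0, "claw": -1},
  {"tx": 0, "ty": 0, "tz": 0, "wx": 0, "wy": 0, "wz": 0, "claw": -1},
  {"tx": 0, "ty": 0, "tz": 0, "wx": 0, "wy": 0, "wz": 0, "claw": -1},
])

```text
time_s: 29.55
tool_pos: [0.4535, -0.1463, 0.0935]
eef_rot: [3.141, -0.004, 0.001]
ft_force: [-0.9, -0.3, -2.4]
width: 0.0495
gripper_force: 52.3
```

Emit:
play_rows([
  {"tx": 0, "ty": 0, "tz": -0.15, "wx": 0, "wy": 0, "wz": 0, "claw": -1},
  {"tx": 0, "ty": 0, "tz": -0.1, "wx": 0, "wy": 0, "wz": 0, "claw": -1},
  {"tx": 0, "ty": 0, "tz": 0, "wx": 0, "wy": 0, "wz": 0, "claw": -1},
])

```text
time_s: 29.92
tool_pos: [0.4542, -0.1463, 0.0915]
eef_rot: [3.141, -0.003, 0.003]
ft_force: [0.0, 1.2, 5.5]
width: 0.0492
gripper_force: 52.8
```

Contact. I release, retreat up and back, and verify.

Emit:
play_rows([
  {"tx": 0, "ty": 0, "tz": 0, "wx": 0, "wy": 0, "wz": 0, "claw": 0.5},
  {"tx": 0, "ty": 0, "tz": 0, "wx": 0, "wy": 0, "wz": 0, "claw": 1},
  {"tx": 0, "ty": 0, "tz": 0, "wx": 0, "wy": 0, "wz": 0, "claw": 1},
  {"tx": 0, "ty": 0, "tz": 2, "wx": 0, "wy": 0, "wz": 0, "claw": 1},
  {"tx": 0, "ty": 0, "tz": 4, "wx": 0, "wy": 0, "wz": 0, "claw": 1},
  {"tx": 0, "ty": 0, "tz": 4, "wx": 0, "wy": 0, "wz": 0, "claw": 1},
  {"tx": 0, "ty": 0, "tz": 4, "wx": 0, "wy": 0, "wz": 0, "claw": 1},
  {"tx": 0, "ty": -4, "tz": 0, "wx": 0, "wy": 0, "wz": 0, "claw": 1},
  {"tx": 0, "ty": -5, "tz": 0, "wx": 0, "wy": 0, "wz": 0, "claw": 1},
  {"tx": 0, "ty": -5, "tz": 0, "wx": 0, "wy": 0, "wz": 0, "claw": 1},
])

```text
time_s: 31.18
tool_pos: [0.4533, -0.2877, 0.231]
eef_rot: [3.141, -0.003, 0.001]
ft_force: [0.6, 0.0, 0.1]
width: 0.0852
gripper_force: 0.0
```

Emit:
play_rows([
  {"tx": -1, "ty": -5, "tz": 0, "wx": 0, "wy": 0, "wz": 0, "claw": 1},
  {"tx": -1, "ty": -5, "tz": 0, "wx": 0, "wy": 0, "wz": 0, "claw": 1},
  {"tx": -1, "ty": -5, "tz": 0, "wx": 0, "wy": 0, "wz": 0, "claw": 1},
  {"tx": -1, "ty": -5, "tz": 0, "wx": 0, "wy": 0, "wz": 0, "claw": 1},
  {"tx": -2, "ty": -5, "tz": 0, "wx": 0, "wy": 0, "wz": 0, "claw": 1},
  {"tx": -3, "ty": -5, "tz": 0, "wx": 0, "wy": 0, "wz": 0, "claw": 1},
  {"tx": -3, "ty": -4, "tz": 0, "wx": 0, "wy": 0, "wz": 0, "claw": 1},
  {"tx": -3, "ty": -3, "tz": 0, "wx": 0, "wy": 0, "wz": 0, "claw": 1},
  {"tx": 0, "ty": 0, "tz": 0, "wx": 0, "wy": 0, "wz": 0, "claw": 1},
  {"tx": 0, "ty": 0, "tz": 0, "wx": 0, "wy": 0, "wz": 0, "claw": 1},
])

```text
time_s: 32.42
tool_pos: [0.304, -0.6556, 0.2302]
eef_rot: [-3.14, 0.003, -0.001]
ft_force: [-0.1, 1.1, -0.7]
width: 0.0852
gripper_force: 0.0
```

Run:
```python
from h import *
t=grab('top');s=grab('side')
a=np.vstack([cv2.resize(t[0][110:250,85:365],(800,400),interpolation=2),]);cv2.imwrite('pics/p9.png',a)
b=cv2.resize(s[0][160:320,160:373],(798,600),interpolation=2);cv2.imwrite('pics/p10.png',b)
# predicted centres in crop px (top)
def f(p):
    u=proj(t,p);return ((u-[85,110]+.5)*800/280-.5).round(1)
def g(p):
    u=proj(s,p);return ((u-[160,160]+.5)*3.75-.5).round(1)
for n,p in dict(plate=(.4605,-.405,.014),egg=(.4605,-.405,.053),saucer=(.4466,.1144,.016),lid=(.4466,.1144,.139),flange=(.4466,.1144,.087),mill=(.4535,-.1453,.123)).items():print(n,f(p),g(p))
```

```text
plate [671.9 268.9] [399.8  69. ]
egg [678.1 268.7] [399.5  25.9]
saucer [125.9 286.6] [457.2 479.8]
lid [ 83.2 288. ] [459.5 288.7]
flange [102.4 287.4] [458.5 372.7]
mill [390.  278.1] [422.5  89.6]
```

View pics/p9.png

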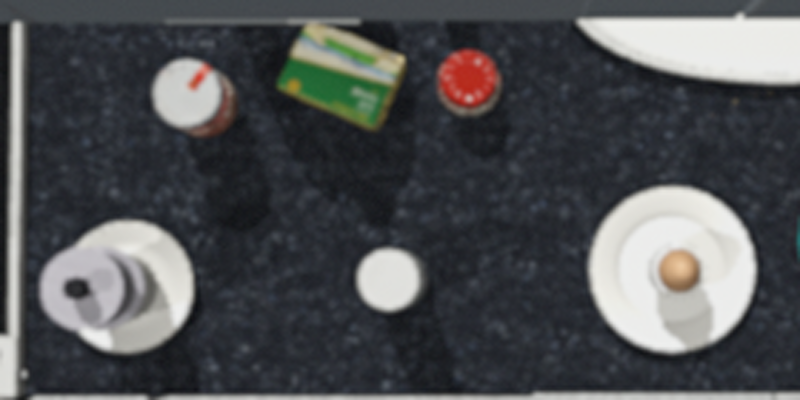

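View pics/p10.png

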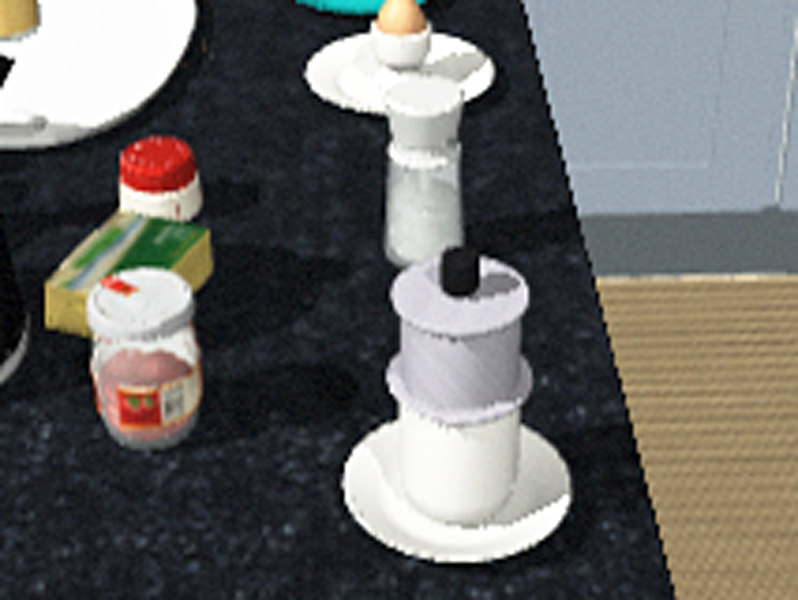

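Everything sits within 1–2 px of its goal: lid (84,289) against (83,288) predicted, mill (389,279) against (390,278), egg (679,270) against (678,269). All stand upright.

```bash
python3 -c "
from bench import bot
print(bot.job_done())"
```

```text
the job is handed in; nothing more can be done
None
```

Breakfast is laid and the job handed in after about 32 s of robot time: cup, filter and lid are stacked on the saucer, the egg cup is on the plate and the mill stands midway, all within a few mm of target in the last pictures; no verdict was returned.

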